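Clear the job tote off the bench and hold it level

ROBOT

A 7-joint arm with a two-finger parallel gripper is mounted at the origin on the work surface. World frame = base frame: x ahead of the robot, y to its left, z up, the work surface at z = 0. Lengths are in m, angles in rad, forces in N, time in s.
With the tool pointing down it reaches from about 0.425 to 0.95 m from the base axis. Payload 4.7 kg.
Tool frame: the origin (TCP) lies midway between the tips of the shut fingers; the grasp point (between the pads) lies 19 mm behind it; z points along the fingers, y is the line along which they close (so a half turn about z gives the same grasp; the last joint's range is limited). The gripper opens to 87 mm and grips with 3 to 60 N. Pads are 19 mm wide; open, the fingers measure 117 mm over their backs; the gripper's body (75 mm by 190 mm) begins 51 mm behind the grasp point.
Start: joints at [-1.377, 0.469, -0.049, 1.532, 0.024, 1.141, -0.082], TCP at [0.149, 0.658, 0.223] pointing down, gripper open.
Joint ranges: [-2.59, 2.59], [-0.33, 1.99], [-1.39, 1.29], [0.1, 2.45], [-1.04, 4.18], [0.21, 1.99], [-2.66, 2.66]. Speed limits (rad/s): [2.57, 2.57, 3.14, 3.14, 3.14, 3.14, 3.14].

INTERFACE

Orientations are given as a 3x3 rotation matrix whose columns are the frame's x, y, z axes.
In Python, from plant import get_state, snapshot, job_done, spot_in, landmark_of gives the robot as it stands. The module is installed in compiled form; this text tells all that it offers.
- The arm moves only by the shell command python3 -m handwheel 'ROWS' [OPENING] [FORCE]. ROWS is a JSON object whose one key "motion" holds a list of rows, each a list of 6 numbers: the shift along the world's x, y, z in mm, then the turn, a rotation vector about the world's x, y, z in rad. A call has 1 to 20 rows; each row shifts and turns the commanded pose from where the row before left it; what a row does not reach is not made up. A row lasts 1/10 s, in which the tool goes at most 50 mm and 8.59 degrees, less where a joint would pass 70% of its speed; a pose out of reach is approached as far as the arm can. A call with a gripper value outside its range is refused whole. OPENING is the finger opening in mm, from 0 to 87, set as the call begins (- or left out, the last holds). The fingers move at their own pace and stop on an object; FORCE is the grip in N (left out, the last holds). Time passes only in rows, so rows that do not move let the fingers close. It gives the time, the measured TCP pose, the force, the opening and the grip force at its end, in the units of the state.
- get_state(): the state, without advancing time (a new reading comes with each control period).
- snapshot(name): name is "scene" or "top" or "wrist"; returns a dict with "frame" (420x560x3 uint8, blue, green, red), "mtx" (3x3 intrinsics, pixels), "D" ([k1, k2, p1, p2, k3] as OpenCV has them; the pictures are not rectified), "position" and "attitude" of the camera in the world. Camera axes: x right, y down, z forward; pixel columns grow to the right and rows downward; lengths in m; the calibration is good to about 2 mm. A picture is of the moment at which its call begins. There is no depth.
- job_done(): hands the job in; it is judged then, once.
Trained networks look in a picture, given as the dict that the camera call returned (one of the last four; its "shot" number tells which), for a name from the list of things; names that differ only in an ending like _2 or _b are one class to them, and where a whole thing is asked for, a point or a joint stands for the part that bears it (a point fixed in the world has none). Each returns a list of dicts, best first, with "conf" (0 to 1); they miss things now and then, are a little off and sometimes report something else, mostly with a low value. They report only what shows in the picture. A call takes as long as a camera call. They do not tell look-alikes from the thing itself.
- spot_in(picture, thing): "xy" ([column, row] in pixels, amid what is visible of it).
- landmark_of(picture, thing): "xy" ([column, row] in pixels: a listed point, or the origin of a listed thing).
The state is a dict: "t": time; "joint_pos": joint angles; "qvel": joint speeds; "effort": joint torques, N m; "eef_pos": TCP position; "tool_rot": TCP orientation; "force": force on the tool from outside, world axes, zero at the start; "wrist_torque": the same for the moment, N m; "opening": finger opening in m; "gripper_force": force on a finger pad.
Only numpy, scipy, OpenCV 4.12 (cv2) and the standard library are available. Lean on these libraries where they do the work, as an engineer would, in place of code of your own. Each camera call takes 0.05 s, during which the arm holds its last target. There are 200 camera calls.

TASK

Take the order clipboard out of the blue job tote and lean it, clip end up, against the free end of the white key machine with its paper facing out so that I can read it, and let go of it. Then lift the tote by its orange handle, keeping it level, and hold it up steady and level, at least ten centimetres clear of the bench, with the padlock and the lock cylinder still in it, so that I can sweep underneath; finish while still holding it. Leave the brush, screwdriver, oil bottle and car key alone.

Things in the scene. Friction and masses are not known exactly. Their poses are not given: they have to be found in the camera images.
- machine: White and grey key-cutting machine, fixed, 300 (x) x 380 (y) mm. Origin: centre of its underside; z up; +x: working side (knobs, lever reach x = 224). Its free end is the upright face at y = -190: the white housing there spans x = -150..110, flat top at 115 mm height, that low from y = -190 to 0; below 45 mm height the end spans x = -150..150. Round motor cover at y 0..190 rises to 205 mm.
- machine_end (a point): Middle of the top edge of the machine's free end, at (-20, -190, 115) mm in the machine's frame; axes as the machine's, so its -y points straight out of the end face. The clipboard's back is to rest against this edge; leaning back about 17 degrees with its foot on the bench it stays by itself.
- tote: Blue open tote, 240 (x) x 152 (y) mm, walls 55 high, floor 4 thick, empty mass 0.37 kg, loose on the bench. Origin: centre of its underside; z up; x along the handle. A low web under the handle (30 mm high) divides it into a -y and a +y bay. Inside the +y wall an upright pocket (y = 64..72 mm, 132 long, 50 high) holds the clipboard.
- tote_handle: Straight orange handle of the tote, rigid, along the tote's x: 226 long x 18 wide (y) x 22 mm high. Origin: its centre, 118 mm above the tote's underside; axes as the tote's. Can be gripped anywhere along its length, best over the balance point. The standing clipboard, 68 mm beside it and 184 mm high, is in the way of a gripper coming down on it.
- clipboard: Brown order clipboard, white paper, 120 wide (y) x 180 high (z) x 5 mm thick (x), 0.13 kg. Origin: middle of its bottom edge, mid thickness; x points out of the paper side, z up the board to the clip. At the start it stands upright in the tote's pocket, 1.5 mm loose each side, foot on the tote's floor, paper towards the handle (its x along the tote's -y); it comes out straight up.
- clip (a point): Grip point at the clipboard's steel clip, at (4.5, 0, 162) mm in the clipboard's frame; axes as the clipboard's. Clip 60 wide (y) x 42 mm high (z = 141..183 mm); board and clip together are 14 mm thick (x = -2.5..11.5 mm), a good pinch from above.
- padlock: Brass padlock lying flat and loose in the tote's -y bay, 66 x 44 x 20 mm, about 0.2 kg (varies by a quarter). Origin: its middle, on its underside.
- cylinder: Brass lock cylinder lying loose in the tote's +y bay, 62 x 35 x 17 mm, about 0.16 kg (varies by a quarter). Origin: its middle, on its underside.
- brush: Bench brush lying on the bench beyond the tote, length across the bench. Leave it. Origin near its middle, on its underside.
- screwdriver: Red-handled screwdriver lying to the right of the tote. Leave it. Origin near its middle, on its underside.
- oil: Small green oil bottle, 42 mm across, 130 mm high, standing beyond the middle of the bench. Leave it. Origin: centre of its underside.
- carkey: Red-headed car key, 86 x 34 x 10 mm, lying on the bench near the robot. Leave it. Origin: its middle, on its underside.
Mind the look-alikes: they are no part of the job. What is shaped like the cylinder but purple or red is not meant.

How it is judged:
By the outcome, as a careful person would: the job done as asked, in the order asked, and still so for the second after the job is handed in, while the arm keeps its last pose, push and grip.
It also fails if it takes over 58 s, if anything falls off the work surface, if the arm or the gripper's body presses on something with over 40 N, if the wrist force passes 120 N, or if a joint passes its speed limit or range.

## Working session

There is one attempt and no reset: what is moved stays moved. The work goes in short steps, Python scripts to look and compute and a shell command to move; the robot and the scene stay as the last step left them, time stands still between calls to the robot, and variables do not carry over. Pictures are saved under pics/ and viewed, at most 10 in all, crops included, and the job is handed in when it is done.

```bash
mkdir -p pics
cat > h.py <<'E'
import numpy as np, cv2
from plant import *
from scipy.optimize import least_squares
def ray(p,xy):
    u=cv2.undistortPoints(np.array([[xy]],float),np.array(p["mtx"]),np.array(p["D"],float))[0,0]
    R=np.array(p["attitude"]); 
    return np.array(p["position"]),R@np.array([u[0],u[1],1])
def atz(p,xy,z):
    o,d=ray(p,xy); return o+d*(z-o[2])/d[2]
def tri(prs):
    A=np.zeros((3,3));b=np.zeros(3)
    for p,xy in prs:
        o,d=ray(p,xy);d=d/np.linalg.norm(d);M=np.eye(3)-np.outer(d,d);A+=M;b+=M@o
    x=np.linalg.solve(A,b)
    e=[np.linalg.norm(np.cross(x-ray(p,xy)[0],ray(p,xy)[1]/np.linalg.norm(ray(p,xy)[1]))) for p,xy in prs]
    return x,max(e)
def proj(p,X):
    R=np.array(p["attitude"]);Xc=(np.atleast_2d(X)-np.array(p["position"]))@R
    return cv2.projectPoints(Xc.reshape(-1,1,3),np.zeros(3),np.zeros(3),np.array(p["mtx"]),np.array(p["D"],float))[0].reshape(-1,2)
E
python3 - <<'E'
from h import *
np.set_printoptions(precision=4,suppress=True)
P={n:snapshot(n) for n in("scene","top")}
for n in P:
    cv2.imwrite(f"pics/{n}0.png",P[n]["frame"]); print(n,P[n]["position"],np.array(P[n]["attitude"]).shape)
for t in "machine machine_end tote tote_handle clipboard clip padlock cylinder brush screwdriver oil carkey".split():
    L={}
    for n in P:
        L[n]=landmark_of(P[n],t)[:3]; print(t,n,[(np.round(d["xy"],1).tolist(),round(d["conf"],2)) for d in L[n]])
    if L["scene"] and L["top"]: print("   tri",*tri([(P[n],L[n][0]["xy"]) for n in P]))
s=get_state();print(s["eef_pos"],s["tool_rot"],s["force"])
E
```

```text
scene [ 1.2887 -0.4093  0.9202] (3, 3)
top [0.3069 0.0498 1.5684] (3, 3)
machine scene [([373.0, 171.1], 0.83), ([249.4, 316.9], 0.64)]
machine top [([125.2, 243.5], 0.91)]
   tri [0.4895 0.5181 0.0116] 0.0034805322357780145
machine_end scene [([343.5, 170.3], 0.89)]
machine_end top []
tote scene [([196.0, 257.8], 0.59)]
tote top [([344.5, 233.7], 0.65)]
   tri [ 0.4987 -0.1598 -0.0065] 0.005613673816168779
tote_handle scene [([193.8, 227.7], 0.74)]
tote_handle top [([351.0, 229.5], 0.6), ([125.0, 243.5], 0.48)]
   tri [ 0.498  -0.1566  0.1131] 0.0015555187874706717
clipboard scene [([221.9, 251.9], 0.72)]
clipboard top [([325.4, 227.2], 0.72)]
   tri [ 0.5222 -0.0952  0.0001] 0.0012264530209826526
clip scene [([214.9, 209.0], 0.83)]
clip top [([326.3, 221.4], 0.79)]
   tri [ 0.5139 -0.0889  0.1601] 0.004701529307601198
padlock scene [([187.8, 256.1], 0.64)]
padlock top [([354.4, 239.8], 0.78)]
   tri [ 0.4807 -0.1831 -0.0026] 0.0002158861460060011
cylinder scene [([147.1, 292.3], 0.73), ([271.6, 250.4], 0.51), ([213.3, 264.4], 0.5)]
cylinder top [([401.2, 216.2], 0.78), ([280.4, 202.1], 0.47), ([334.8, 221.8], 0.45)]
   tri [ 0.5472 -0.3295  0.0089] 1.9973124430277015e-05
brush scene [([250.4, 319.0], 0.77)]
brush top [([336.2, 155.2], 0.61), ([322.5, 227.0], 0.25)]
   tri [ 0.7528 -0.1396 -0.0112] 0.0029027989473950004
screwdriver scene [([96.8, 305.6], 0.86)]
screwdriver top [([442.2, 223.4], 0.68)]
   tri [ 0.5201 -0.4544  0.0131] 0.0008531756841661601
oil scene [([249.2, 318.1], 0.71), ([331.7, 269.8], 0.58)]
oil top [([250.7, 160.1], 0.48)]
   tri [ 0.7278  0.0109 -0.0931] 0.1263681841129951
carkey scene [([276.3, 198.8], 0.46)]
carkey top [([238.8, 268.9], 0.46)]
   tri [ 0.4037  0.1717 -0.0122] 0.0006149857751539612
[0.1491 0.6584 0.2226] [[-0.9753  0.2209 -0.    ]
 [ 0.2209  0.9753  0.0001]
 [ 0.      0.0001 -1.    ]] [ 0.3691 -0.0747 -0.1788]
```

Run:
```python
import cv2
for n in("scene","top"):
    f=cv2.imread(f"pics/{n}0.png"); cv2.imwrite(f"pics/{n}0b.png",cv2.resize(f,(800,600),interpolation=cv2.INTER_CUBIC))
```

```text
(no output)
```

View pics/scene0b.png

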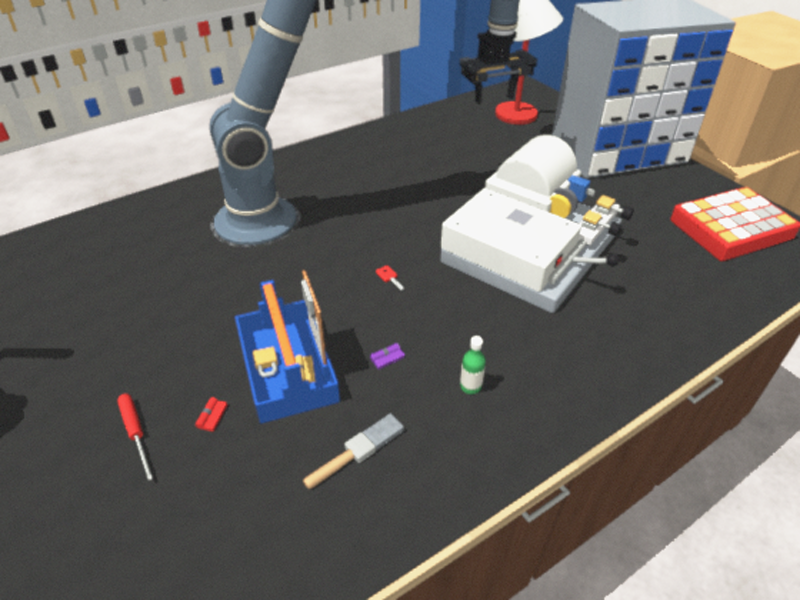

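View pics/top0b.png

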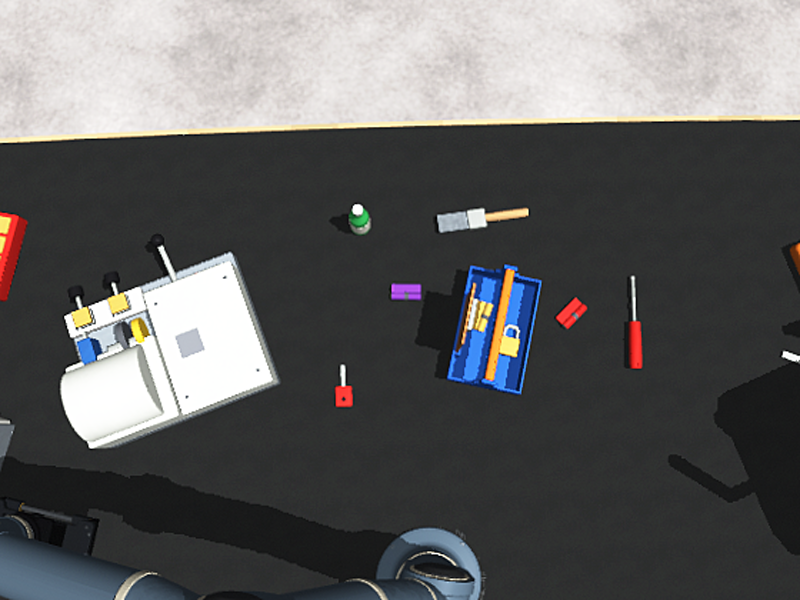

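The scene view (800x600 scale) shows the tote around (285,350) with the clipboard standing at (315,310), and the machine's free end facing it at about (490,255). There are three cylinder-shaped things: brass in the tote at top (483,317), purple at (405,292) and red at (572,313). The brass one fits, and it stays in the tote. Next I'll enlarge the tote and the machine end.

Run:
```python
from h import *
f=cv2.imread("pics/top0.png"); 
a=cv2.resize(f[180:280,305:385],None,fx=5,fy=5,interpolation=cv2.INTER_CUBIC)
b=cv2.resize(f[170:290,85:205][10:110,:80*1+0] if 0 else f[172:272,130:200],None,fx=5,fy=5,interpolation=cv2.INTER_CUBIC)
cv2.imwrite("pics/crop1.png",np.hstack([a,b]))
g=cv2.imread("pics/scene0.png")
c=cv2.resize(g[185:300,160:245],None,fx=4.5,fy=4.5,interpolation=cv2.INTER_CUBIC)
d=cv2.resize(g[130:220,305:390],None,fx=4.5,fy=4.5,interpolation=cv2.INTER_CUBIC)
d=cv2.copyMakeBorder(d,0,c.shape[0]-d.shape[0],0,0,cv2.BORDER_CONSTANT)
cv2.imwrite("pics/crop2.png",np.hstack([c,d]))
```

```text
(no output)
```

View pics/crop1.png

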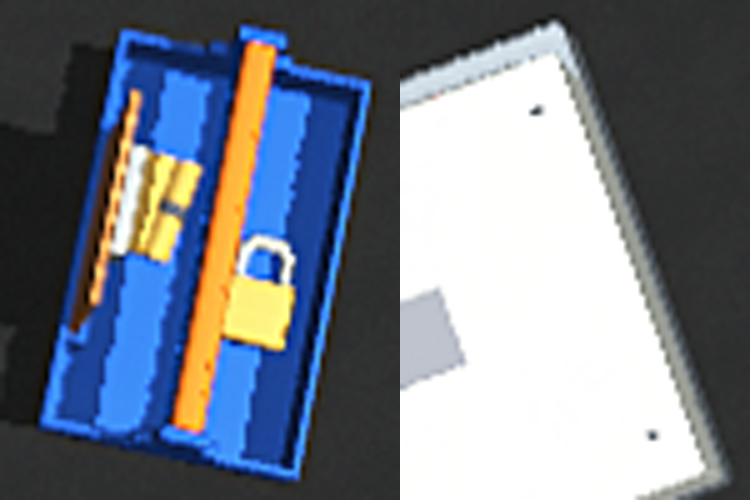

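View pics/crop2.png

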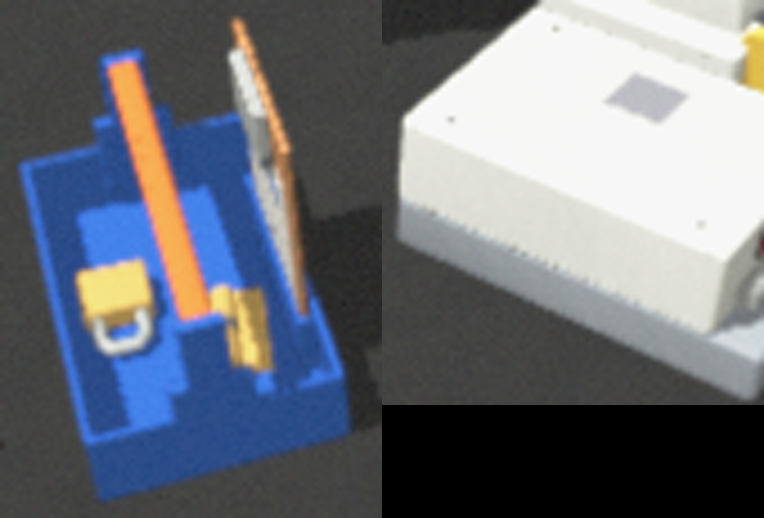

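```bash
cat > fit.py <<'E'
from h import *
np.set_printoptions(precision=4,suppress=True)
P={n:snapshot(n) for n in("scene","top")}
ta=lambda u,v:("top",(305+u/5-.4,180+v/5-.4)); tb=lambda u,v:("top",(130+(u-400)/5-.4,172+v/5-.4))
sc=lambda u,v:("scene",(160+u/4.5-.4,185+v/4.5-.4)); sd=lambda u,v:("scene",(305+(u-382)/4.5-.4,130+v/4.5-.4))
def fit(corr,x0,name):
    def W(q):
        c,s=np.cos(q[2]),np.sin(q[2]);R=np.array([[c,-s,0],[s,c,0],[0,0,1]])
        return [R@np.array(X)/1000+[q[0],q[1],0] for X,_ in corr]
    f=lambda q:np.concatenate([proj(P[n],w)[0]-xy for w,(X,(n,xy)) in zip(W(q),corr)])
    r=least_squares(f,x0,loss="soft_l1"); print(name,r.x,np.degrees(r.x[2])); print(f(r.x).reshape(-1,2).round(1).tolist()); return r.x
if __name__=="__main__":
    fit([((110,-190,115),tb(555,55)),((-150,-190,115),tb(712,472)),((-150,-190,115),sd(405,115)),((110,-190,115),sd(727,258)),((150,-190,45),sd(762,365)),((150,-190,0),sd(755,400)),((-150,-190,45),sd(400,205)),((-150,-190,0),sd(400,240))],[.49,.518,-.3],"machine")
    fit([((120,76,55),ta(122,31)),((120,-76,55),ta(372,82)),((-120,-76,55),ta(298,478)),((-120,76,55),ta(42,428)),((113,0,129),ta(259,42)),((-113,0,129),ta(188,431)),
     ((-120,-76,55),sc(23,163)),((120,-76,55),sc(88,440)),((120,76,55),sc(342,378)),((120,-76,0),sc(103,497)),((-113,0,129),sc(124,63)),((113,0,129),sc(195,320))],[.5,-.157,-.17],"tote")
    fit([((0,60,180),sc(239,22)),((0,-60,180),sc(289,150)),((0,-60,180),ta(135,92)),((0,60,180),ta(96,300))],[.515,-.09,-1.74],"clipboard")
    for n in P:
        for t in("cylinder","padlock"):print(n,t,[(np.round(d["xy"]).tolist(),atz(P[n],d["xy"],.01)[:2]) for d in spot_in(P[n],t)])
E
python3 fit.py
```

```text
machine [0.4851 0.527  0.3409] 19.531512696088075
[[-0.1, -0.8], [-1.8, -0.0], [-0.6, 0.7], [0.4, -0.1], [0.6, -1.2], [-0.5, 1.6], [-0.5, -2.2], [-1.2, 0.4]]
tote [ 0.504  -0.1526 -0.2435] -13.950162548769761
[[0.0, -0.1], [-0.2, 0.3], [-0.1, 0.3], [-0.1, -0.7], [0.7, -0.0], [-0.2, 0.2], [-0.2, 0.2], [-0.5, 1.0], [0.7, -0.6], [-0.4, 1.1], [-0.3, -0.8], [1.0, -1.0]]
clipboard [ 0.4177 -0.0819 -1.4508] -83.12331227649447
[[1.6, 4.2], [-33.2, -45.2], [-0.3, 80.8], [0.2, -5.1]]
scene cylinder [([272.0, 248.0], array([0.5979, 0.0301])), ([149.0, 292.0], array([ 0.549 , -0.3252])), ([214.0, 258.0], array([ 0.5385, -0.1276]))]
scene padlock [([372.0, 157.0], array([0.4252, 0.5776])), ([186.0, 255.0], array([ 0.487 , -0.1878]))]
top cylinder [([284.0, 204.0], array([0.5969, 0.0279])), ([337.0, 218.0], array([ 0.5469, -0.1317])), ([402.0, 216.0], array([ 0.5485, -0.3302]))]
top padlock [([357.0, 238.0], array([ 0.4829, -0.1893]))]
```

```bash
python3 -m handwheel '{"motion":[[0,0,35,0,0,0],[0,0,35,0,0,0],[0,0,35,0,0,0],[30,-20,20,0,0,0],[30,-20,0,0,0,0],[30,-20,0,0,0,0],[30,-20,0,0,0,0],[30,-20,0,0,0,0],[30,-20,0,0,0,0],[30,-20,0,0,0,0],[30,-20,0,0,0,0],[30,-20,0,0,0,0],[30,-20,0,0,0,0],[10,-40,0,0,0,0],[10,-40,0,0,0,0],[10,-40,0,0,0,0],[10,-40,0,0,0,0],[10,-40,0,0,0,0],[10,-40,0,0,0,0],[0,0,0,0,0,0]]}' 87 20
sed -i 's/^    fit(\[((0,60,180).*$/    fit([((0,-60,184),sc(239,22)),((0,60,184),sc(289,150)),((0,60,184),ta(135,92)),((0,-60,184),ta(96,300))],[.51,-.09,-1.81],"clipboard")/' fit.py
cat > look.py <<'E'
from fit import *
s=get_state();print(s["t"],s["eef_pos"],s["tool_rot"],s["force"],s["opening"])
P["wrist"]=snapshot("wrist");cv2.imwrite("pics/w1.png",P["wrist"]["frame"])
for t in("clip","clipboard","tote_handle","machine_end"):
    L=[]
    for n in P:
        l=landmark_of(P[n],t); print(t,n,[(np.round(d["xy"]).tolist(),round(d["conf"],2)) for d in l[:2]])
        if l and l[0]["conf"]>.4:L.append((P[n],l[0]["xy"]))
    if len(L)>1:print("  tri",*tri(L))
print("pred mend px",proj(P["scene"],np.array([.5298,.3412,.115])))
E
sed -n '/^P=/p' fit.py; python3 look.py; python3 fit.py|grep -A1 clipb
```

```text
t: 3.6
eef_pos: [0.5113, 0.2108, 0.3484]
tool_rot: [[-0.973, 0.232, 0.002], [0.232, 0.973, -0.002], [-0.003, -0.002, -1.0]]
force: [-0.7, -0.8, 0.2]
opening: 0.0869
gripper_force: 0.0
P={n:snapshot(n) for n in("scene","top")}
3.7 [0.5093 0.2176 0.3479] [[-0.9748  0.2232  0.0003]
 [ 0.2232  0.9748  0.001 ]
 [-0.0001  0.001  -1.    ]] [-0.1347  0.3678  0.409 ] 0.08684704320456225
clip scene [([216.0, 209.0], 0.71)]
clip top [([328.0, 220.0], 0.5)]
clip wrist []
  tri [ 0.5191 -0.0907  0.166 ] 0.0016955465806681757
clipboard scene [([223.0, 251.0], 0.89)]
clipboard top [([323.0, 227.0], 0.86)]
clipboard wrist []
  tri [ 0.5216 -0.0891  0.0017] 0.00027383661002477734
tote_handle scene [([194.0, 227.0], 0.78), ([214.0, 264.0], 0.49)]
tote_handle top [([351.0, 229.0], 0.83), ([335.0, 220.0], 0.42)]
tote_handle wrist []
  tri [ 0.4984 -0.1565  0.1153] 0.0020375316850473188
machine_end scene [([340.0, 168.0], 0.96)]
machine_end top [([175.0, 223.0], 0.6)]
machine_end wrist [([399.0, 170.0], 0.92)]
  tri [0.5286 0.3345 0.1287] 0.00644455852920863
pred mend px [[343.885  170.6583]]
clipboard [ 0.5203 -0.0862 -1.8031] -103.31197258410309
[[-0.3, -0.4], [-0.0, 0.2], [0.0, -0.9], [-0.3, 0.5]]
```

```bash
python3 -m handwheel '{"motion":[[1,-38.5,0,0,0,-0.012],[1,-38.5,0,0,0,0],[1,-38.5,0,0,0,0],[1,-38.5,0,0,0,0],[1,-38.5,0,0,0,0],[1,-38.5,0,0,0,0],[1,-38.5,0,0,0,0],[3,-38.5,0,0,0,0],[0,0,-30,0,0,0],[0,0,-30,0,0,0],[0,0,0,0,0,0],[0,0,0,0,0,0],[0,0,0,0,0,0],[0,0,0,0,0,0]]}' 60
python3 - <<'E'
from h import *
s=get_state();print(s["eef_pos"],s["tool_rot"][:,1] if hasattr(s["tool_rot"],"shape") else s["tool_rot"],s["opening"])
p=snapshot("wrist");cv2.imwrite("pics/w2.png",p["frame"])
for t in("clip","clipboard"):
  for d in landmark_of(p,t)[:1]:print(t,d["xy"],d["conf"],atz(p,d["xy"],.166 if t=="clip" else .004))
print(proj(p,np.array([.5192,-.0906,.166])))
E
```

```text
t: 6.05
eef_pos: [0.5201, -0.0896, 0.2892]
tool_rot: [[-0.973, 0.232, 0.003], [0.232, 0.973, 0.0], [-0.003, 0.001, -1.0]]
force: [0.3, 0.1, -0.5]
opening: 0.0602
gripper_force: 0.0
[ 0.52009232 -0.08956427  0.28921052] [2.32112343e-01 9.72688690e-01 7.56510185e-04] 0.06016269948841175
clip [279.7, 195.5] 0.67 [ 0.51972518 -0.09068608  0.166     ]
clipboard [281.8, 160.5] 0.86 [ 0.51680867 -0.08794727  0.004     ]
[[279.65015876 194.83923968]]
```

View pics/w2.png

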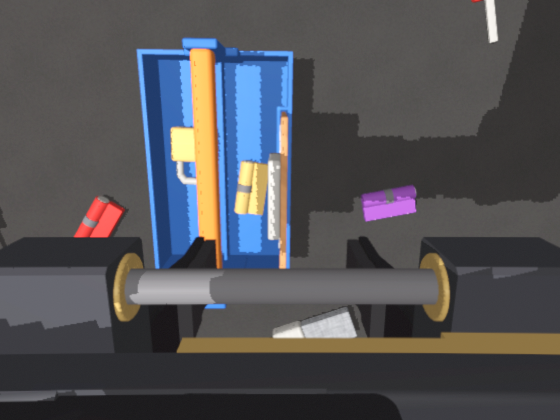

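The wrist view shows the clip at about (275,195), midway between the open fingers, with the clipboard parallel to the tool. The brass cylinder at (250,188) and the padlock at (185,145) are in the tote. I'll descend and grip.

```bash
python3 -m handwheel '{"motion":[[0,-1,-35,0,0,0],[0,0,-35,0,0,0],[0,0,-30,0,0,0],[0,0,-25,0,0,0],[0,0,-15,0,0,0],[0,0,0,0,0,0],[0,0,0,0,0,0]]}' && python3 -m handwheel '{"motion":[[0,0,0,0,0,0],[0,0,0,0,0,0],[0,0,0,0,0,0],[0,0,0,0,0,0],[0,0,0,0,0,0],[0,0,0,0,0,0],[0,0,0,0,0,0],[0,0,0,0,0,0]]}' 5 30
```

```text
t: 6.9
eef_pos: [0.5196, -0.0907, 0.1482]
tool_rot: [[-0.973, 0.233, 0.001], [0.233, 0.973, -0.0], [-0.001, 0.0, -1.0]]
force: [0.7, -0.8, 0.7]
opening: 0.0598
gripper_force: 0.0
t: 7.7
eef_pos: [0.5191, -0.0906, 0.1475]
tool_rot: [[-0.973, 0.233, -0.0], [0.233, 0.973, 0.0], [0.0, 0.0, -1.0]]
force: [-0.2, -0.7, 0.1]
opening: 0.0138
gripper_force: 29.9
```

```bash
python3 -m handwheel '{"motion":[[0,0,15,0,0,0],[0,0,25,0,0,0],[0,0,30,0,0,0],[0,0,30,0,0,0],[0,0,20,0,0,0],[2.5,31,0,0,0,0.048],[2.5,31,0,0,0,0.048],[2.5,31,0,0,0,0.048],[2.5,31,0,0,0,0.048],[2.5,31,0,0,0,0.048],[2.5,31,0,0,0,0.048],[2.5,31,0,0,0,0.048],[2.5,31,0,0,0,0.048],[2.5,31,0,0,0,0.048],[2.5,31,0,0,0,0.048],[2.5,31,0,0,0,0.048],[2.5,31,0,0,0,0.048],[0,0,0,0,0,0],[0,0,0,0,0,0],[0,0,0,0,0,0]]}'
python3 - <<'E'
from h import *
np.set_printoptions(precision=4,suppress=True)
s=get_state();print(s["eef_pos"],s["tool_rot"],s["opening"],s["force"])
P={n:snapshot(n) for n in("wrist","scene")}
L=[]
for n in P:
  for d in landmark_of(P[n],"machine_end")[:1]:print(n,d["xy"],d["conf"],atz(P[n],d["xy"],.115))
for n in P: 
  q=P[n]["frame"].copy()
  c,S=np.cos(.3409),np.sin(.3409)
  for mx in np.linspace(-150,110,14):
    u=proj(P[n],np.array([.4851+(mx*c+190*S)/1000,.527+(mx*S-190*c)/1000,.115]))[0];cv2.circle(q,tuple(int(round(v)) for v in u),1,(0,0,255),-1)
  cv2.imwrite(f"pics/{n}3.png",q)
w=cv2.imread("pics/wrist3.png");t=cv2.imread("pics/scene3.png")[110:250,250:436]
t=cv2.resize(t,(558,420));cv2.imwrite("pics/c3.png",cv2.resize(np.hstack([w,t]),(800,301)))
E
```

```text
t: 9.7
eef_pos: [0.5494, 0.28, 0.2673]
tool_rot: [[-0.943, -0.333, -0.0], [-0.333, 0.943, -0.001], [0.001, -0.001, -1.0]]
force: [0.3, -0.8, -1.6]
opening: 0.0136
gripper_force: 29.9
[0.5494 0.28   0.2673] [[-0.9429 -0.333  -0.0004]
 [-0.333   0.9429 -0.0012]
 [ 0.0008 -0.001  -1.    ]] 0.01357148364930879 [ 0.3327 -0.7883 -1.6471]
wrist [355.4, 191.7] 0.81 [0.5311 0.3407 0.115 ]
scene [342.3, 170.2] 0.9 [0.5253 0.3386 0.115 ]
```

View pics/c3.png

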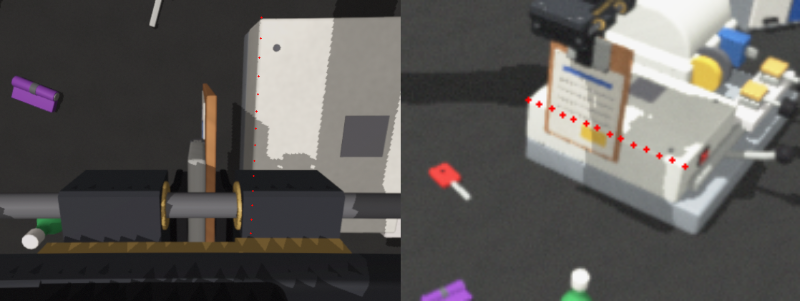

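The board hangs in front of the machine's end with its paper facing out; the predicted top edge (red dots) runs close to the real one. I'll check the edge in one enlarged crop.

Run:
```python
from h import *
p=snapshot("wrist")
f=p["frame"][0:230,270:470]
f=cv2.convertScaleAbs(f,alpha=.8)
q=cv2.resize(f,None,fx=2.6,fy=2.6,interpolation=cv2.INTER_CUBIC)
cv2.imwrite("pics/c4.png",q)
for h in(.115,.045,0):
  for X in ((-150,-190),(-20,-190)):
    c,S=np.cos(.3409),np.sin(.3409)
    u=proj(p,np.array([.4851+(X[0]*c-X[1]*S)/1000,.527+(X[0]*S+X[1]*c)/1000,h]))[0];print(h,X,u,(u-[270,0])*2.6)
```

```text
0.115 (-150, -190) [364.80622603  24.13901252] [246.49618767  62.76143256]
0.115 (-20, -190) [356.07309473 190.06967396] [223.79004631 494.18115229]
0.045 (-150, -190) [348.92482368  39.45394546] [205.20454157 102.58025819]
0.045 (-20, -190) [343.12148543 175.21217466] [190.11586211 455.55165412]
0 (-150, -190) [341.56659941  46.54410485] [186.07315847 121.0146726 ]
0 (-20, -190) [336.93473765 168.11005473] [174.0303179  437.08614231]
```

View pics/c4.png

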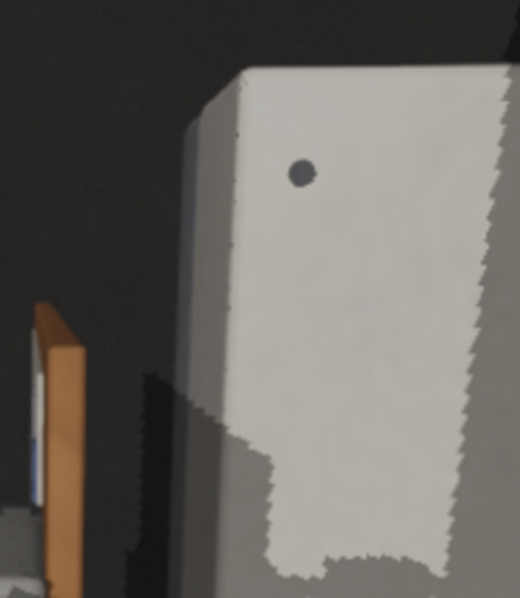

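```bash
python3 -m handwheel '{"motion":[[0,0,0,-0.07,-0.025,0],[0,0,0,-0.07,-0.025,0],[0,0,0,-0.07,-0.025,0],[0,0,0,-0.07,-0.025,0],[0,0,-25,0,0,0],[0,0,-25,0,0,0],[0,0,-25,0,0,0],[0,0,-25,0,0,0],[0,0,-18,0,0,0],[0,0,0,0,0,0],[-3,8.7,0,0,0,0],[-3,8.6,0,0,0,0],[-3,8.6,0,0,0,0],[-3,8.6,0,0,0,0],[-3,8.6,0,0,0,0],[-3,8.6,0,0,0,0],[0,0,0,0,0,0],[0,0,0,0,0,0]]}'
```

```text
t: 11.75
eef_pos: [0.531, 0.3331, 0.1495]
tool_rot: [[-0.942, -0.32, 0.099], [-0.335, 0.901, -0.276], [-0.0, -0.293, -0.956]]
force: [0.3, -0.8, -1.5]
opening: 0.0135
gripper_force: 29.9
```

```bash
python3 -m handwheel '{"motion":[[0,0,-4,0,0,0],[0,0,-3,0,0,0],[0,0,-1.5,0,0,0],[0,0,0,0,0,0],[0,0,0,0,0,0]]}'; python3 -m handwheel '{"motion":[[0,0,-1,0,0,0],[0,0,0,0,0,0],[0,0,0,0,0,0]]}'
```

```text
t: 12.25
eef_pos: [0.5312, 0.3329, 0.141]
tool_rot: [[-0.942, -0.32, 0.098], [-0.334, 0.901, -0.276], [-0.0, -0.293, -0.956]]
force: [-0.1, 0.7, -0.8]
opening: 0.0138
gripper_force: 29.9
t: 12.55
eef_pos: [0.5311, 0.3331, 0.1401]
tool_rot: [[-0.942, -0.32, 0.099], [-0.335, 0.901, -0.276], [-0.001, -0.293, -0.956]]
force: [-0.4, -0.0, -1.5]
opening: 0.0137
gripper_force: 29.9
```

Foot almost on the bench. Next I'll advance to the edge before the last bit of lowering.

```bash
python3 -m handwheel '{"motion":[[-0.7,1.9,0,0,0,0],[-0.7,1.9,0,0,0,0],[0,0,0,0,0,0],[0,0,0,0,0,0]]}'; python3 -m handwheel '{"motion":[[-0.4,1,0,0,0,0],[-0.4,1,0,0,0,0],[0,0,0,0,0,0],[0,0,0,0,0,0]]}'; python3 -m handwheel '{"motion":[[0,0,-1,0,0,0],[0,0,0,0,0,0],[0,0,0,0,0,0]]}'
```

```text
t: 12.95
eef_pos: [0.5296, 0.337, 0.1401]
tool_rot: [[-0.942, -0.32, 0.099], [-0.335, 0.901, -0.276], [-0.001, -0.293, -0.956]]
force: [-0.4, -0.0, -0.9]
opening: 0.0136
gripper_force: 29.9
t: 13.35
eef_pos: [0.5289, 0.3389, 0.14]
tool_rot: [[-0.942, -0.32, 0.098], [-0.335, 0.901, -0.276], [-0.0, -0.293, -0.956]]
force: [-0.1, -1.0, -1.1]
opening: 0.0139
gripper_force: 29.9
t: 13.65
eef_pos: [0.529, 0.3389, 0.1392]
tool_rot: [[-0.942, -0.32, 0.099], [-0.335, 0.901, -0.276], [-0.001, -0.293, -0.956]]
force: [-0.1, 0.3, -0.2]
opening: 0.0137
gripper_force: 29.9
```

```bash
python3 -m handwheel '{"motion":[[0,0,-1,0,0,0],[0,0,0,0,0,0],[0,0,0,0,0,0]]}'; python3 -m handwheel '{"motion":[[-0.3,0.9,0,0,0,0],[0,0,0,0,0,0],[0,0,0,0,0,0]]}';  python3 -m handwheel '{"motion":[[-0.3,0.9,0,0,0,0],[0,0,0,0,0,0],[0,0,0,0,0,0]]}'
```

```text
t: 13.95
eef_pos: [0.5292, 0.3392, 0.139]
tool_rot: [[-0.942, -0.32, 0.099], [-0.335, 0.901, -0.275], [-0.002, -0.293, -0.956]]
force: [-0.9, 0.2, 5.6]
opening: 0.0139
gripper_force: 29.9
t: 14.25
eef_pos: [0.5291, 0.3394, 0.1389]
tool_rot: [[-0.942, -0.319, 0.099], [-0.335, 0.901, -0.276], [-0.001, -0.294, -0.956]]
force: [0.3, -0.5, 6.1]
opening: 0.0139
gripper_force: 29.9
t: 14.55
eef_pos: [0.5291, 0.3396, 0.1389]
tool_rot: [[-0.943, -0.319, 0.099], [-0.334, 0.901, -0.277], [-0.001, -0.295, -0.956]]
force: [-0.7, -1.0, 6.4]
opening: 0.0136
gripper_force: 30.0
```

```bash
python3 -m handwheel '{"motion":[[0,0,0.8,0,0,0],[0,0,0,0,0,0],[0,0,0,0,0,0]]}';  python3 -m handwheel '{"motion":[[0,0,0,0,0,0],[0,0,0,0,0,0],[0,0,0,0,0,0],[0,0,0,0,0,0],[0,0,0,0,0,0],[0,0,0,0,0,0]]}' 34
python3 - <<'E'
from h import *
p=snapshot("scene");cv2.imwrite("pics/c5.png",cv2.resize(p["frame"][90:240,280:430],None,fx=4,fy=4,interpolation=cv2.INTER_CUBIC))
for t in("clipboard","clip"):
  for d in landmark_of(p,t)[:1]:print(t,d["xy"],d["conf"])
# expected
n=np.array([.3343,-.9425,0]);z=np.array([0,0,1]);th=np.radians(17)
o=np.array([.5298,.3405,0])+n*.0375
print(proj(p,o),proj(p,o+.0045*(n*np.cos(th)+z*np.sin(th))+.162*(-n*np.sin(th)+z*np.cos(th))))
E
```

```text
t: 14.85
eef_pos: [0.5289, 0.3396, 0.1389]
tool_rot: [[-0.942, -0.319, 0.099], [-0.334, 0.901, -0.277], [-0.001, -0.294, -0.956]]
force: [1.0, -1.8, 2.0]
opening: 0.0135
gripper_force: 30.0
t: 15.45
eef_pos: [0.5282, 0.3408, 0.1388]
tool_rot: [[-0.942, -0.32, 0.098], [-0.335, 0.901, -0.276], [-0.0, -0.293, -0.956]]
force: [0.4, 0.3, 0.6]
opening: 0.0339
gripper_force: 0.0
clipboard [333.7, 205.3] 0.67
clip [344.6, 159.4] 0.62
[[334.05973937 204.61827498]] [[346.0586116  159.10749341]]
```

View pics/c5.png

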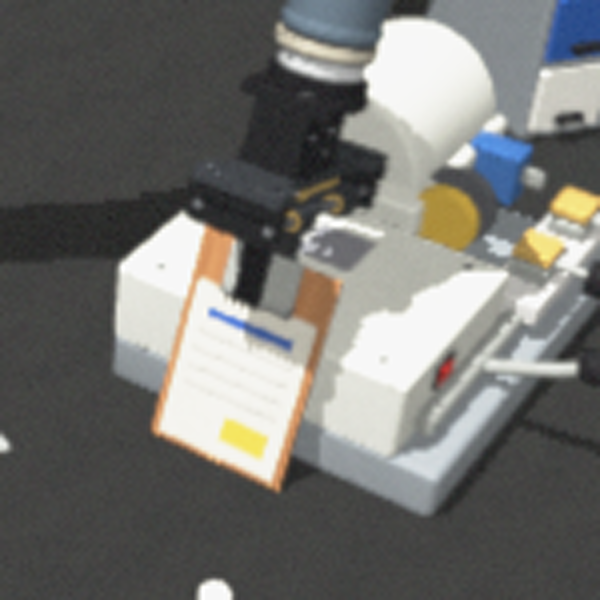

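The clipboard leans on the edge with its paper out and its foot on the bench, at the predicted pixels (foot (334,205), clip (345,159)). I'll withdraw along the tool axis, untilt and go over the tote.

```bash
python3 -m handwheel '{"motion":[[-0.7,2,6.7,0,0,0],[-1,2.8,9.6,0,0,0],[-1.4,3.9,13.4,0,0,0],[-1.4,3.9,13.4,0,0,0],[-1.4,3.9,13.4,0,0,0],[-1.4,3.9,13.4,0,0,0],[0,0,30,0,0,0],[0,0,30,0,0,0],[0,0,30,0,0,0],[0,0,0,0.07,0.025,0],[0,0,0,0.07,0.025,0],[0,0,0,0.07,0.025,0],[0,0,0,0.07,0.025,0],[0,-30,0,0,0,-0.05],[0,-35,0,0,0,-0.05],[0,-35,0,0,0,-0.05],[0,-35,0,0,0,-0.05],[0,-35,0,0,0,-0.05],[0,-35,0,0,0,-0.05]]}'
python3 -m handwheel '{"motion":[[0,-35,0,0,0,-0.05],[0,-35,0,0,0,-0.05],[0,-35,0,0,0,-0.05],[0,-35,0,0,0,-0.05],[0,-35,0,0,0,-0.05],[0,-35,0,0,0,-0.034],[0,-35,0,0,0,0],[0,-35,0,0,0,0],[0,-20,-30,0,0,0],[0,0,-30,0,0,0],[0,0,0,0,0,0],[0,0,0,0,0,0],[0,0,0,0,0,0]]}' 70 55
python3 - <<'E'
from h import *
np.set_printoptions(precision=4,suppress=True)
P={n:snapshot(n) for n in("wrist","scene","top")}
w=P["wrist"]["frame"].copy();L=[]
for n in P:
  for d in landmark_of(P[n],"tote_handle")[:1]:print(n,d["xy"],d["conf"],atz(P[n],d["xy"],.118))
c,S=np.cos(-.2435),np.sin(-.2435)
for X in [(x,y,z) for x in(-113,113,4) for y in(-9,9) for z in (129,)]+[(x,y,55) for x in(-120,120) for y in(-76,76)]:
  u=proj(P["wrist"],np.array([.504+(X[0]*c-X[1]*S)/1000,-.1526+(X[0]*S+X[1]*c)/1000,X[2]/1000]))[0];print(X,u.round(1));cv2.circle(w,tuple(int(round(v)) for v in u),2,(0,0,255) if X[2]>100 else (0,255,0),-1)
for t in("clipboard","clip"):print([(np.round(d["xy"],1),d["conf"]) for d in landmark_of(P["scene"],t)[:1]])
s=P["scene"]["frame"][140:230,300:380];s=cv2.resize(s,(240,270))
cv2.imwrite("pics/c6.png",np.hstack([w,cv2.copyMakeBorder(s,0,150,0,0,cv2.BORDER_CONSTANT)]))
s=get_state();print(s["force"],s["wrist_torque"])
E
```

```text
t: 17.5
eef_pos: [0.5208, 0.1548, 0.2998]
tool_rot: [[-0.999, -0.04, 0.001], [-0.04, 0.999, 0.001], [-0.001, 0.001, -1.0]]
force: [1.0, 0.2, 0.2]
opening: 0.0338
gripper_force: 0.0
t: 18.8
eef_pos: [0.5223, -0.1435, 0.2407]
tool_rot: [[-0.971, 0.239, 0.003], [0.239, 0.971, -0.0], [-0.003, 0.001, -1.0]]
force: [-0.4, -0.0, 0.1]
opening: 0.0701
gripper_force: 0.0
wrist [262.3, 176.0] 0.92 [ 0.5036 -0.1539  0.118 ]
scene [194.3, 226.8] 0.8 [ 0.5011 -0.1542  0.118 ]
(-113, -9, 129) [247.8  10. ]
(-113, 9, 129) [275.1  10.1]
(113, -9, 129) [253.7 314.9]
(113, 9, 129) [275.8 314.9]
(4, -9, 129) [251.3 184.1]
(4, 9, 129) [275.5 184.2]
(-120, -76, 55) [175.5  21.3]
(-120, 76, 55) [355.9  21.9]
(120, -76, 55) [192.6 281.2]
(120, 76, 55) [343.  281.3]
[(array([199. , 256.7]), 0.73)]
[(array([343.8, 159.6]), 0.97)]
[-0.7992  0.7432  0.118 ] [-0.0651 -0.0003  0.0012]
```

View pics/c6.png

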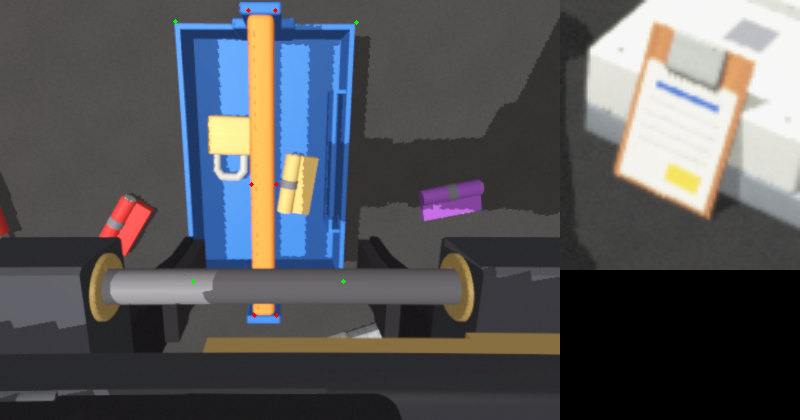

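The wrist view shows the empty pocket, with the padlock at (230,148) and the cylinder at (298,183) still in the tote and the handle along column 262. The inset shows the clipboard standing alone. I'll align over the balance point, descend and grip.

```bash
python3 -m handwheel '{"motion":[[-7,-5,0,0,0,-0.004],[-7,-5,0,0,0,0],[0,0,-30,0,0,0],[0,0,-30,0,0,0],[0,0,-30,0,0,0],[0,0,-30,0,0,0],[0,0,-15,0,0,0],[0,0,-7,0,0,0],[0,0,0,0,0,0],[0,0,0,0,0,0],[0,0,0,0,0,0]]}'; python3 -m handwheel '{"motion":[[0,0,0,0,0,0],[0,0,0,0,0,0],[0,0,0,0,0,0],[0,0,0,0,0,0],[0,0,0,0,0,0],[0,0,0,0,0,0],[0,0,0,0,0,0],[0,0,0,0,0,0],[0,0,0,0,0,0],[0,0,0,0,0,0]]}' 5 58
```

```text
t: 20.3
eef_pos: [0.5077, -0.1543, 0.0979]
tool_rot: [[-0.97, 0.244, 0.002], [0.244, 0.97, -0.0], [-0.002, 0.0, -1.0]]
force: [0.7, 0.5, 0.0]
opening: 0.0703
gripper_force: 0.0
t: 21.3
eef_pos: [0.507, -0.1542, 0.0967]
tool_rot: [[-0.97, 0.244, -0.0], [0.244, 0.97, -0.0], [-0.0, -0.0, -1.0]]
force: [-0.2, -1.0, -0.3]
opening: 0.0173
gripper_force: 58.0
```

Gripped (17-18 mm). I'll make a small lift and check the balance by the moment about the handle's cross axis.

```bash
cat > bal.py <<'E'
from h import *
np.set_printoptions(precision=3,suppress=True)
s=get_state();F=[];T=[]
for i in range(4):
    p=snapshot("scene");s=get_state();F.append(s["force"]);T.append(s["wrist_torque"])
F=np.mean(F,0);T=np.mean(T,0);x=np.array([.9705,-.241,0]);y=np.array([.241,.9705,0])
print(s["eef_pos"],"F",F,"T",T,"about tote y",T@y,"x",T@x, "lever mm",T@y/abs(F[2])*1000)
for h in spot_in(p,"tote_handle")[:1]:print(h)
E
python3 bal.py; python3 -m handwheel '{"motion":[[0,0,4,0,0,0],[0,0,4,0,0,0],[0,0,4,0,0,0],[0,0,3,0,0,0],[0,0,0,0,0,0],[0,0,0,0,0,0],[0,0,0,0,0,0],[0,0,0,0,0,0]]}'; python3 bal.py
```

```text
[ 0.507 -0.154  0.097] F [ 0.165 -1.122  0.1  ] T [-0.33   0.008  0.015] about tote y -0.07133165876519122 x -0.32247479842720517 lever mm -712.393526186629
{'xy': [196.5, 237.9], 'conf': 0.57}
t: 22.35
eef_pos: [0.5068, -0.1539, 0.1116]
tool_rot: [[-0.97, 0.244, -0.0], [0.244, 0.97, 0.0], [0.0, 0.0, -1.0]]
force: [0.2, 0.4, -6.8]
opening: 0.017
gripper_force: 58.0
[ 0.507 -0.154  0.112] F [ 0.602 -0.156 -7.461] T [ 0.022 -0.036  0.008] about tote y -0.02950337084236353 x 0.03040944984628464 lever mm -3.9540948451608586
{'xy': [197.6, 233.0], 'conf': 0.72}
```

Full weight (7.4 N) is carried and nearly balanced. I'll lift on.

```bash
python3 -m handwheel '{"motion":[[0,0,4,0,0,0],[0,0,8,0,0,0],[0,0,10,0,0,0],[0,0,12,0,0,0],[0,0,12,0,0,0],[0,0,12,0,0,0],[0,0,12,0,0,0],[0,0,12,0,0,0],[0,0,12,0,0,0],[0,0,12,0,0,0],[0,0,12,0,0,0],[0,0,10,0,0,0],[0,0,8,0,0,0],[0,0,4,0,0,0],[0,0,0,0,0,0],[0,0,0,0,0,0],[0,0,0,0,0,0],[0,0,0,0,0,0],[0,0,0,0,0,0],[0,0,0,0,0,0]]}'; python3 bal.py
python3 - <<'E'
from h import *
P=[snapshot(n)["frame"] for n in("scene","wrist")]
a=cv2.resize(P[0][120:300,130:400],(600,400),interpolation=cv2.INTER_CUBIC);cv2.imwrite("pics/c7.png",np.vstack([a,np.hstack([cv2.resize(P[1],(266,200)),np.zeros((200,334,3),np.uint8)])]))
E
```

```text
t: 24.6
eef_pos: [0.507, -0.1539, 0.2516]
tool_rot: [[-0.97, 0.244, -0.0], [0.244, 0.97, 0.0], [0.0, 0.0, -1.0]]
force: [-0.2, -0.0, -7.9]
opening: 0.0174
gripper_force: 58.0
[ 0.507 -0.154  0.252] F [-0.137 -0.043 -7.663] T [0.004 0.016 0.001] about tote y 0.01683274785591236 x -0.0001769027680329235 lever mm 2.196541981193197
{'xy': [187.2, 192.6], 'conf': 0.83}
```

View pics/c7.png

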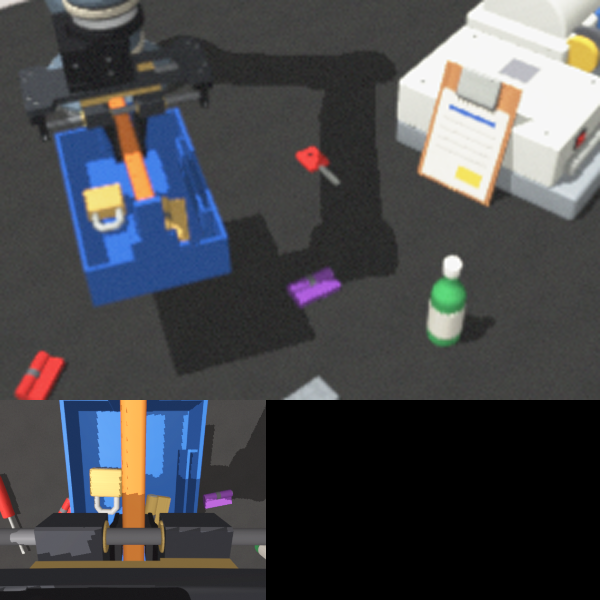

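The tote hangs level, about 155 mm up, with the padlock at (105,205) and the cylinder at (175,215) inside. The clipboard stands against the machine at (470,135), paper out. I'm handing in.

```bash
python3 -c "from plant import job_done; print(job_done())"
```

```text
the job is handed in; nothing more can be done
None
```

The clipboard leans clip end up against the machine's free end with its paper facing out, and the arm is holding the tote level about 15 cm above the bench with the padlock and lock cylinder still in it; the job is handed in, but it returned no verdict.

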